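Load the sanding box and start its fan at the covered switch

TASK

The two parts of the new mallet, the head and the handle, are to be sanded: lay both down gently, flat and next to each other on the perforated grille of the grey downdraft sanding box. Then start its fan: lift the sprung cover of the switch by its lip, and while it is up push the toggle beneath right over, away from you (from leaning towards the robot to leaning away), and let the cover drop fully shut. Leave the other things on the bench where they lie.

Things in the scene. Friction and masses are not known exactly. Their poses are not given: they have to be found in the camera images.
- head_mid (a point): Centre of the mallet head: a loose pale beech block 120 mm long (its x), 62 mm wide (its y) and 50 mm high (its z, up at the start), 0.23 kg (may vary by a third), with a 32 x 24 mm mortise straight through from top to bottom at its middle. It lies on the bench.
- handle_mid (a point): Point half-way up the mallet handle, near the middle of its length: a loose pale beech bar lying on the bench, 24 mm thick (its z), reaching from 90 mm behind this point (-x) to 95 mm ahead of it (+x). It is 34 mm wide (y) from x = -90 to +20 mm, 28 mm wide from +20 to +65, 23 mm wide to the end. 0.11 kg (may vary by a third).
- tray (a point): Centre of the grille (perforated metal floor of the well) of the grey downdraft sanding box, which is fixed to the bench, turned up to 0.3 rad. x away from the robot, y left, z up. Well 240 (x) by 260 mm (y), its rim, the box's deck, 20 mm higher. Grille 62, deck 82 mm above the bench. The box spans x -150 to 150, y -145 to 295 mm from here; the deck left of the well carries the switch.
- switch_axis (a point): Middle of the cover's hinge line (along y), 128 mm above the bench, at the far end of the switch box; axes as tray. The switch box, a steel block 84 mm wide on the deck, has its level top 7 mm below this point and reaches from 14 mm beyond to 78 mm before it. The toggle's pivot is 56 mm before this point (x = -56 mm) and 5 mm below it.
- lip (a point): Lower front edge, middle, of the bare metal cover's lip; moves with the cover. Shut: 104 mm before the hinge line, 2 mm above it, 48 mm above the deck. The cover is a hollow box, open below, 86 long, 68 wide, 50 mm high, walls 3 mm; its front wall overhangs the switch box by 8 mm, and from that wall's foot the lip (50 mm wide, 5 thick) stands 18 mm out to the robot, rising 8 mm, free underneath.
- cover (a joint): Opening angle of the cover: 0 shut, 1.75 rad fully open (lip up and over, away from the robot). Sprung shut: lifting at the lip takes about 1 to 2 N; it falls shut by itself in about half a second and never stays open, so a finger or the gripper must remain under it while the toggle is pushed.
- toggle_tip (a point): Tip of the toggle's steel bat lever, 38 mm long from its pivot, 8 to 13 mm thick; it stands about 37 mm above the switch box. Off, it leans 0.40 rad towards the robot; on, 0.40 rad away.
- toggle (a joint): Angle of the toggle: 0 off (leaning towards the robot), 0.80 rad on (leaning away). It is stiff and stays where it is left; about 2 N at the tip moves it, so push until it meets its stop.
- chisel: Bystander: bench chisel with dark wooden handle, 260 mm long, lying with its blade between or near the mallet's parts, 26 mm high at the handle; origin under the end of the handle at the blade, x to the blade's tip.
- cork_block: Bystander: cork sanding block 110 x 60 x 35 mm; origin at the centre of its underside.
- offcut: Bystander: flat piece of board 170 x 85 x 20 mm; origin at the centre of its underside.
- block_plane: Bystander: small metal block plane 160 mm long, 55 mm high; origin at the centre of its sole.
- glue: Bystander: white glue bottle, 60 mm across, 160 mm high; origin at the centre of its foot.
- wax_tin: Bystander: flat round steel tin, 84 mm across, 45 mm high; origin at the centre of its foot.
Not all that is in view belongs to the job. What is shaped like the part that bears head_mid but purple is not meant.

How it is judged:
On the way, in this order (a step that is already met when the one before it is completed fails the run):
1. mallet head and handle both lie flat on the grille, let go, with the fan still off and the cover shut (x of head_mid in the frame of tray between -0.12 and 0.12 m and y of head_mid in the frame of tray between -0.13 and 0.13 m and z of head_mid in the frame of tray between 0.016 and 0.037 m and angle between head_mid's own x axis and vertical between 1.49 and 1.65 rad and contact force between the fingers and mallet_head below 0.2 N and linear speed of each of mallet_head, mallet_handle below 0.03 m/s and x of handle_mid in the frame of tray between -0.12 and 0.12 m and y of handle_mid in the frame of tray between -0.13 and 0.13 m and z of handle_mid in the frame of tray between 0.006 and 0.023 m and angle between handle_mid's own x axis and vertical between 1.49 and 1.65 rad and contact force between the fingers and mallet_handle below 0.2 N and value of joint toggle below 0.2 rad and value of joint cover below 0.1 rad), for 0.2 s.
2. the cover is lifted (over 0.4 rad) while the toggle is still off (value of joint cover above 0.4 rad and value of joint toggle below 0.2 rad), for 0.05 s.
3. the toggle is pushed right over while the cover is up (value of joint toggle above 0.7 rad and value of joint cover above 0.25 rad), for 0.05 s.
At the end, for the whole second after the job is handed in: Mallet head and handle both lie on the grille inside the well (long axes level within 0.08 rad, neither on the other nor on the rim), released and at rest; the toggle leans away from the robot (over 0.70 rad) and the cover is shut (below 0.05 rad) (x of head_mid in the frame of tray between -0.12 and 0.12 m and y of head_mid in the frame of tray between -0.13 and 0.13 m and z of head_mid in the frame of tray between 0.016 and 0.037 m and angle between head_mid's own x axis and vertical between 1.49 and 1.65 rad and contact force between the fingers and mallet_head below 0.2 N and linear speed of each of mallet_head, mallet_handle below 0.03 m/s and x of handle_mid in the frame of tray between -0.12 and 0.12 m and y of handle_mid in the frame of tray between -0.13 and 0.13 m and z of handle_mid in the frame of tray between 0.006 and 0.023 m and angle between handle_mid's own x axis and vertical between 1.49 and 1.65 rad and contact force between the fingers and mallet_handle below 0.2 N and value of joint toggle above 0.7 rad and value of joint cover below 0.05 rad); the robot touches nothing.
It fails at once if another thing on the bench is moved by more than 40 mm (distance of any of chisel, cork_block, offcut, block_plane, glue, wax_tin from where it was at the start of the episode above 0.04 m).
It fails at once if the mallet's head or handle is dropped (falls free faster than 0.95 m/s, about 45 mm) ((linear speed of mallet_head above 0.95 m/s and contact force between the fingers and mallet_head below 0.01 N and contact force between mallet_head and anything else below 0.01 N) or (linear speed of mallet_handle above 0.95 m/s and contact force between the fingers and mallet_handle below 0.01 N and contact force between mallet_handle and anything else below 0.01 N)).
It also fails if it takes over 69 s, if anything falls off the work surface, if the arm or the gripper's body presses on something with over 40 N, if the wrist force passes 120 N, or if a joint passes its speed limit or range.

ROBOT

A 7-joint arm with a two-finger parallel gripper is mounted at the origin on the work surface. World frame = base frame: x ahead of the robot, y to its left, z up, the work surface at z = 0. Lengths are in m, angles in rad, forces in N, time in s.
With the tool pointing down it reaches from about 0.4 to 0.85 m from the base axis. Payload 10.4 kg.
Tool frame: the origin (TCP) lies midway between the tips of the shut fingers; the grasp point (between the pads) lies 19 mm behind it; z points along the fingers, y is the line along which they close (so a half turn about z gives the same grasp; the last joint's range is limited). The gripper opens to 87 mm and grips with 3 to 60 N. Pads are 19 mm wide; open, the fingers measure 117 mm over their backs; the gripper's body (75 mm by 190 mm) begins 51 mm behind the grasp point.
Start: joints at [-1.365, 0.332, -0.065, 1.46, 0.022, 1.35, -0.088], TCP at [0.142, 0.609, 0.223] pointing down, gripper open.
Joint ranges: [-2.6, 2.6], [-0.5, 2.12], [-1.47, 1.34], [0.16, 2.42], [-1.27, 4.41], [0.06, 2.06], [-2.6, 2.6]. Speed limits (rad/s): [2.22, 2.22, 2.79, 2.79, 3.14, 3.14, 3.14].

INTERFACE

Orientations are given as a unit quaternion [w, x, y, z].
In Python, from station import robot gives the robot as it stands. The module is installed in compiled form; this text tells all that it offers.
- The arm moves only by the tool carry_out, never from a script. Its argument "deltas" is a list of rows, each an object with "translation": the shift along the tool's x, y, z in m, a list of three; "yaw": the turn about the tool's z in degrees; "fingers": the closure, from 0 (fully open) to 1 (shut). A call has exactly 8 rows; each row shifts and turns the commanded pose from where the row before left it, along the tool's axes as they then stand; what a row does not reach is not made up. A row lasts 1/12 s, in which the tool goes at most 41.7 mm and 7.16 degrees, less where a joint would pass 70% of its speed; a pose out of reach is approached as far as the arm can. A call with a gripper value outside its range is refused whole. The fingers move at their own pace and stop on an object; the grip force is fixed at half the most. Time passes only in rows, so rows that do not move let the fingers close, or fill a call up. It gives the time, the measured TCP pose, the force, the opening and the grip force at its end, in the units of the state.
- robot.sense(): the state, without advancing time (a new reading comes with each control period).
- robot.get_image(name): name is "scene" or "top" or "wrist"; returns a dict with "color" (420x560x3 uint8, red, green, blue), "vfov" (degrees; the focal length in pixels is half the picture's height over the tangent of half this angle, whatever the lens; pixels are square), "cx", "cy" (the principal point, pixels), "world_from_camera" (4x4, takes a point from camera to world coordinates). Camera axes: x right, y up, looking along -z (the intrinsics and any distortion apply to the point x, -y, -z); pixel columns grow to the right and rows downward; lengths in m; the calibration is good to about 2 mm. A picture is of the moment at which its call begins. There is no depth.
- robot.job_done(): hands the job in; it is judged then, once.
The state is a dict: "time_s": time; "joint_pos": joint angles; "qvel": joint speeds; "effort": joint torques, N m; "tcp_pos": TCP position; "eef_rot": TCP orientation; "wrist_force": force on the tool from outside, world axes, zero at the start; "torque": the same for the moment, N m; "opening": finger opening in m; "finger_force": force on a finger pad.
Only numpy, scipy, OpenCV 4.12 (cv2) and the standard library are available. Lean on these libraries where they do the work, as an engineer would, in place of code of your own. Each camera call takes 0.05 s, during which the arm holds its last target. There are 200 camera calls.

## Working session

There is one attempt and no reset: what is moved stays moved. The work goes in short steps, Python scripts to look and compute and a tool call to move; the robot and the scene stay as the last step left them, time stands still between calls to the robot, and variables do not carry over. Pictures are saved under pics/ and viewed, at most 10 in all, crops included, and the job is handed in when it is done.

Besides the shell and the picture viewer there is one more tool, called after "Call:" as name([rows], argument=value, ...), one row to a line, values as JSON. carry_out: Moves the arm, as the interface text tells. Its arguments: {"type":"object","properties":{"deltas":{"type":"array"}},"required":["deltas"]}

```bash
mkdir -p pics
cat > h.py <<'E'
import numpy as np, cv2
from station import robot
def grab(n):
    d=robot.get_image(n); return d
def f(d): return d["color"].shape[0]/2/np.tan(np.radians(d["vfov"])/2)
def ray(d,u,v,z):
    T=np.array(d["world_from_camera"]); F=f(d)
    r=T[:3,:3]@np.array([(u-d["cx"])/F,-(v-d["cy"])/F,-1]); o=T[:3,3]
    return o+r*(z-o[2])/r[2]
def proj(d,p):
    T=np.array(d["world_from_camera"]); q=T[:3,:3].T@(np.array(p)-T[:3,3]); F=f(d)
    return d["cx"]+F*q[0]/-q[2], d["cy"]-F*q[1]/-q[2]
def save(n,c): cv2.imwrite("pics/"+n,cv2.cvtColor(c,cv2.COLOR_RGB2BGR))
E
python3 - <<'E'
from h import *
for n in("scene","top"):
    d=grab(n); save(n+"0.png",d["color"]); print({k:v for k,v in d.items() if k!="color"})
    np.savez(n+"0.npz",**d)
print(robot.sense())
E
```

```text
{'vfov': 44.33082310749638, 'cx': 290.52757600660675, 'cy': 212.33797030606354, 'world_from_camera': array([[ 0.83696443, -0.35417032,  0.4171977 ,  1.22213833],
       [ 0.54723361,  0.53454602, -0.64404653, -1.08023821],
       [ 0.00509079,  0.76734864,  0.64120991,  1.20624084],
       [ 0.        ,  0.        ,  0.        ,  1.        ]])}
{'vfov': 57.71316411042462, 'cx': 271.7779952640873, 'cy': 211.8435561798504, 'world_from_camera': array([[ 0.02474714,  0.97636669, -0.214699  ,  0.24060887],
       [-0.99969059,  0.02470901, -0.00286181, -0.00744691],
       [ 0.00251083,  0.2147034 ,  0.97667607,  1.416172  ],
       [ 0.        ,  0.        ,  0.        ,  1.        ]])}
{'time_s': 0.1, 'joint_pos': array([-1.36456987,  0.33281628, -0.06469605,  1.46085058,  0.02159066,
        1.34990433, -0.08850465]), 'qvel': array([ 1.21388490e-04, -2.50186303e-03,  4.65509188e-04, -2.60085251e-03,
        1.47081321e-04, -7.81781198e-05, -9.43223826e-04]), 'effort': array([ 1.40734206e-03, -6.24543285e+01,  2.42890161e-02, -3.90717030e+01,
       -6.14321977e-02,  3.64657142e-02,  3.95200766e-05]), 'tcp_pos': array([0.1416958 , 0.60837019, 0.22183196]), 'eef_rot': array([-4.83550920e-05,  1.14159457e-01,  9.93462232e-01, -6.39963937e-04]), 'wrist_force': array([-0.77205199,  0.82402342,  0.69583825]), 'torque': array([-0.03952333, -0.03181234, -0.03537799]), 'finger_force': 0.0, 'opening': 0.08726144417442679}
```

View pics/top0.png

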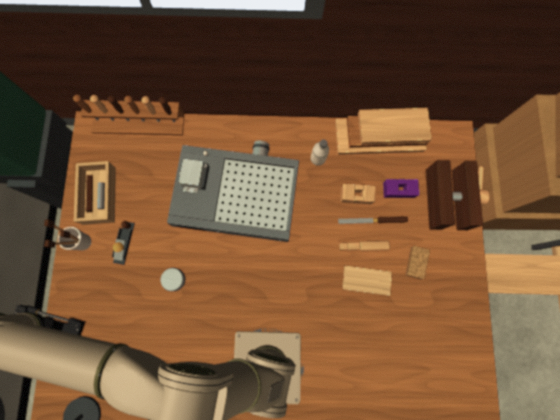

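View pics/scene0.png

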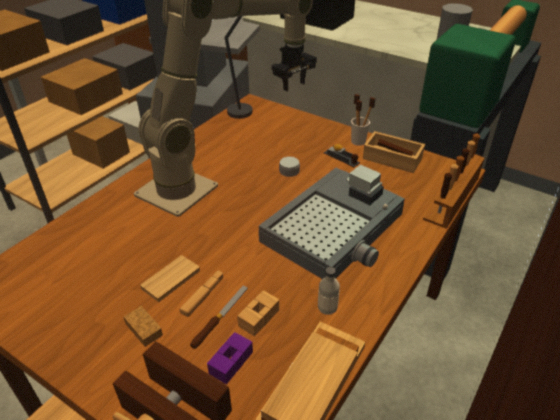

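The top view shows the pale head with its mortise at (358,193) and a purple lookalike at (401,188). The handle is at (364,246), and the chisel lies between them at (372,220). The box covers about (170–298, 147–238), with the switch cover at (192,175). Candidates for the head are the pale block (358,193), the purple block (401,188) and the offcut (367,280). I choose the pale block with the mortise, and for the handle the stepped bar at (364,246).

Run:
```python
from h import *
d=dict(np.load("top0.npz")); d={k:(v if v.ndim else float(v)) for k,v in d.items()}
c=d["color"]; hsv=cv2.cvtColor(c,cv2.COLOR_RGB2HSV)
def rect(name,x0,x1,y0,y1,m,z):
    mm=np.zeros(m.shape,np.uint8); mm[y0:y1,x0:x1]=m[y0:y1,x0:x1]
    cs,_=cv2.findContours(mm,cv2.RETR_EXTERNAL,cv2.CHAIN_APPROX_NONE); k=max(cs,key=cv2.contourArea)
    P=np.array([ray(d,u,v,z)[:2] for u,v in k[:,0]],np.float32)
    r=cv2.minAreaRect(P*1000); print(name,cv2.contourArea(k),r, np.round(cv2.boxPoints(r)).tolist())
    return k
for p in[(358,185),(364,246),(345,193),(330,220),(300,300),(255,170),(203,215),(192,175)]: print(p,hsv[p[1],p[0]])
pale=((hsv[...,2]>165)&(hsv[...,1]<165)&(hsv[...,0]<30)).astype(np.uint8)
rect("head",336,380,178,208,pale,.05)
rect("handle",334,394,236,256,pale,.024)
blk=(((hsv[...,1]<90))).astype(np.uint8)
rect("box@deck",160,305,140,245,blk,.082)
gr=((hsv[...,2]>125)&(hsv[...,1]<60)).astype(np.uint8)
rect("grille",212,300,150,236,cv2.morphologyEx(gr,cv2.MORPH_CLOSE,np.ones((7,7))),.062)
rect("cover",172,212,152,200,gr,.173)
crop=c[135:300,160:430]; a=cv2.resize(crop,None,fx=2.95,fy=2.95,interpolation=cv2.INTER_CUBIC); save("crop0.png",a)
```

```text
(358, 185) [ 15 142 198]
(364, 246) [ 16 134 208]
(345, 193) [ 16 140 204]
(330, 220) [ 13 165 153]
(300, 300) [ 12 164 165]
(255, 170) [ 29  33 191]
(203, 215) [ 28  29 107]
(192, 175) [ 29  33 186]
head 505.0 ((625.5950927734375, -320.1740417480469), (130.3831787109375, 63.198326110839844), 89.07347869873047) [[593.0, -385.0], [656.0, -386.0], [658.0, -256.0], [595.0, -254.0]]
handle 342.5 ((430.5270690917969, -341.427978515625), (29.520326614379883, 190.9403533935547), 1.4353009462356567) [[413.0, -246.0], [418.0, -437.0], [448.0, -436.0], [443.0, -246.0]]
box@deck 9726.5 ((633.2897338867188, 133.947509765625), (436.7672119140625, 360.275146484375), 83.5709228515625) [[430.0, -63.0], [788.0, -103.0], [837.0, 331.0], [479.0, 371.0]]
grille 4419.5 ((602.96240234375, 60.47216796875), (265.2098083496094, 240.7005615234375), 83.70011901855469) [[469.0, -58.0], [708.0, -85.0], [737.0, 179.0], [498.0, 205.0]]
cover 494.0 ((648.760498046875, 279.1956481933594), (73.344970703125, 91.51316833496094), 83.51683044433594) [[599.0, 248.0], [690.0, 238.0], [698.0, 310.0], [607.0, 321.0]]
```

View pics/crop0.png

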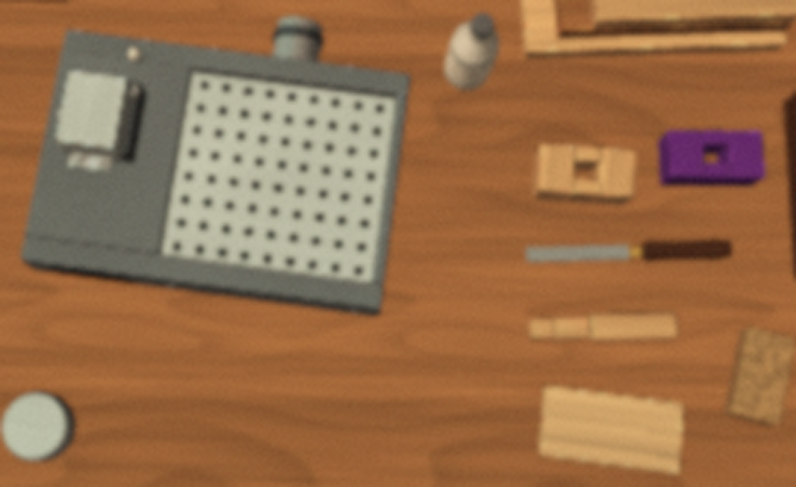

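The crop confirms the pale block with its mortise as the head and the stepped bar as the handle (its thin end is to the left). Measured head ≈ (0.626,-0.323), handle mid ≈ (0.430,-0.344), tray centre ≈ (0.603,0.060) with yaw ≈ -0.111, hinge ≈ (0.694,0.276). These agree with the given sizes. Next I turn the tool so that tool y = world x, and move over the parts.

Call:
carry_out([
  {"translation": [0, 0, 0], "yaw": 7.1, "fingers": 0},
  {"translation": [0, 0, 0], "yaw": 7.1, "fingers": 0},
  {"translation": [0, 0, 0], "yaw": 7.1, "fingers": 0},
  {"translation": [0, 0, 0], "yaw": 7.1, "fingers": 0},
  {"translation": [0, 0, 0], "yaw": 7.1, "fingers": 0},
  {"translation": [0, 0, 0], "yaw": 7.1, "fingers": 0},
  {"translation": [0, 0, 0], "yaw": 7.1, "fingers": 0},
  {"translation": [0, 0, 0], "yaw": 7.1, "fingers": 0},
])

```text
time_s: 0.77
tcp_pos: [0.1417, 0.6085, 0.2221]
eef_rot: [0.0, 0.575, 0.818, -0.0]
wrist_force: [0.2, -0.3, -0.8]
opening: 0.0871
finger_force: 0.0
```

Call:
carry_out([
  {"translation": [0, 0, 0], "yaw": 6.7, "fingers": 0},
  {"translation": [0, 0, 0], "yaw": 6.7, "fingers": 0},
  {"translation": [0, 0, 0], "yaw": 6.7, "fingers": 0},
  {"translation": [-0.028, 0.028, 0], "yaw": 0, "fingers": 0},
  {"translation": [-0.028, 0.028, 0], "yaw": 0, "fingers": 0},
  {"translation": [-0.028, 0.028, 0], "yaw": 0, "fingers": 0},
  {"translation": [-0.028, 0.028, 0], "yaw": 0, "fingers": 0},
  {"translation": [-0.028, 0.028, 0], "yaw": 0, "fingers": 0},
])

```text
time_s: 1.43
tcp_pos: [0.2826, 0.467, 0.2223]
eef_rot: [-0.0, 0.707, 0.707, -0.0]
wrist_force: [1.1, 0.3, 0.5]
opening: 0.0869
finger_force: 0.0
```

Call:
carry_out([
  {"translation": [-0.028, 0.028, 0], "yaw": 0, "fingers": 0},
  {"translation": [-0.028, 0.028, 0], "yaw": 0, "fingers": 0},
  {"translation": [-0.028, 0.028, 0], "yaw": 0, "fingers": 0},
  {"translation": [-0.028, 0.028, 0], "yaw": 0, "fingers": 0},
  {"translation": [-0.028, 0.028, 0], "yaw": 0, "fingers": 0},
  {"translation": [-0.028, 0.028, 0], "yaw": 0, "fingers": 0},
  {"translation": [-0.028, 0.028, 0], "yaw": 0, "fingers": 0},
  {"translation": [-0.028, 0.028, 0], "yaw": 0, "fingers": 0},
])

```text
time_s: 2.1
tcp_pos: [0.5066, 0.243, 0.2225]
eef_rot: [-0.0, 0.707, 0.707, -0.0]
wrist_force: [-0.0, 0.5, -0.0]
opening: 0.087
finger_force: 0.0
```

Call:
carry_out([
  {"translation": [-0.0385, 0.003, 0], "yaw": 0, "fingers": 0},
  {"translation": [-0.0385, 0.003, 0], "yaw": 0, "fingers": 0},
  {"translation": [-0.0385, 0.003, 0], "yaw": 0, "fingers": 0},
  {"translation": [-0.0385, 0.003, 0], "yaw": 0, "fingers": 0},
  {"translation": [-0.0385, 0.003, 0], "yaw": 0, "fingers": 0},
  {"translation": [-0.0385, 0.003, 0], "yaw": 0, "fingers": 0},
  {"translation": [-0.0385, 0.003, 0], "yaw": 0, "fingers": 0},
  {"translation": [-0.0385, 0.003, 0], "yaw": 0, "fingers": 0},
])

```text
time_s: 2.77
tcp_pos: [0.5292, -0.0651, 0.2225]
eef_rot: [-0.0, 0.707, 0.707, 0.0]
wrist_force: [1.2, 0.2, 0.5]
opening: 0.0869
finger_force: 0.0
```

Call:
carry_out([
  {"translation": [-0.0385, 0.003, 0], "yaw": 0, "fingers": 0},
  {"translation": [-0.0385, 0.003, 0], "yaw": 0, "fingers": 0},
  {"translation": [-0.0385, 0.003, 0], "yaw": 0, "fingers": 0},
  {"translation": [-0.0385, 0.003, 0], "yaw": 0, "fingers": 0},
  {"translation": [-0.0385, 0.003, 0], "yaw": 0, "fingers": 0},
  {"translation": [-0.0385, 0.003, 0], "yaw": 0, "fingers": 0},
  {"translation": [-0.0385, 0.003, 0], "yaw": 0, "fingers": 0},
  {"translation": [0, 0, 0], "yaw": 0, "fingers": 0},
])

```text
time_s: 3.43
tcp_pos: [0.5472, -0.3413, 0.2217]
eef_rot: [0.0, 0.71, 0.704, -0.002]
wrist_force: [-1.2, -0.6, -0.8]
opening: 0.0869
finger_force: 0.0
```

Run:
```python
from h import *
d=grab("wrist"); save("w1.png",d["color"]); np.savez("w1.npz",**d)
print({k:v for k,v in d.items() if k!="color"}); s=robot.sense(); print(s["time_s"],s["tcp_pos"],s["eef_rot"],s["joint_pos"],s["wrist_force"])
```

```text
{'vfov': 67.30185757266634, 'cx': 278.68894465576113, 'cy': 207.404421329761, 'world_from_camera': array([[ 0.99994095,  0.00872045,  0.00648484,  0.54801334],
       [-0.01006467,  0.96820685,  0.24994838, -0.27390694],
       [-0.004099  , -0.24999889,  0.96823745,  0.38424382],
       [ 0.        ,  0.        ,  0.        ,  1.        ]])}
3.4833 [ 0.54819409 -0.3378604   0.22160452] [-1.40590991e-04  7.09713515e-01  7.04488419e-01 -1.66567927e-03] [-0.09176788  0.45932773  0.79681974  1.44220645 -0.32562671  1.37772518
  0.70794624] [ 0.40774091  0.47508424 -0.13762428]
```

View pics/w1.png

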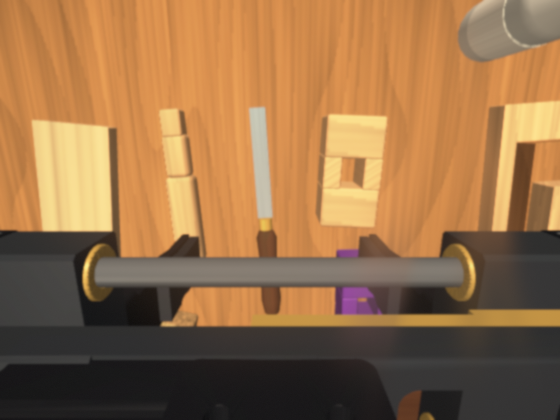

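The wrist view shows the head at about (353,170), the handle at (180,185), the chisel between them and the purple lookalike behind the fingers at (355,280). Now I measure both parts here.

Run:
```python
from h import *
d=dict(np.load("w1.npz")); d={k:(v if v.ndim else float(v)) for k,v in d.items()}
c=d["color"]; hsv=cv2.cvtColor(c,cv2.COLOR_RGB2HSV)
for p in[(353,140),(325,150),(180,185),(180,155),(300,150),(220,150),(194,200)]: print(p,hsv[p[1],p[0]])
pale=((hsv[...,2]>190)&(hsv[...,1]<150)).astype(np.uint8)
for n,x0,x1,y0,y1,z in(("head",305,400,100,240,.05),("handle",150,215,100,262,.024)):
    m=np.zeros_like(pale); m[y0:y1,x0:x1]=pale[y0:y1,x0:x1]
    cs,_=cv2.findContours(m,cv2.RETR_EXTERNAL,cv2.CHAIN_APPROX_NONE); k=max(cs,key=cv2.contourArea)
    print(n,cv2.contourArea(k),cv2.boundingRect(k),cv2.boxPoints(cv2.minAreaRect(k)).round().tolist())
    P=np.array([ray(d,u,v,z)[:2] for u,v in k[:,0]],np.float32)*1000
    r=cv2.minAreaRect(P); print(r,cv2.boxPoints(r).round().tolist())
    for v in range(y0,y1,10):
        xs=np.where(m[v])[0]
        if len(xs): print(v,xs[0],xs[-1],(ray(d,xs[0],v,z)[:2]*1000).round(),(ray(d,xs[-1]+1,v,z)[:2]*1000).round())
```

```text
(353, 140) [ 20 122 245]
(325, 150) [ 15 139 194]
(180, 185) [ 20 122 244]
(180, 155) [ 21 118 249]
(300, 150) [ 14 161 204]
(220, 150) [ 14 160 223]
(194, 200) [ 15 138 191]
head 6427.5 (319, 113, 69, 116) [[319.0, 225.0], [326.0, 111.0], [388.0, 115.0], [380.0, 229.0]]
((624.068115234375, -323.2162780761719), (121.02691650390625, 63.2314453125), 87.6693115234375) [[590.0, -382.0], [653.0, -385.0], [658.0, -264.0], [595.0, -261.0]]
120 327 387 [ 596. -269.] [ 658. -269.]
130 327 386 [ 596. -278.] [ 658. -279.]
140 326 384 [ 596. -288.] [ 657. -289.]
150 325 383 [ 595. -299.] [ 656. -299.]
160 324 383 [ 594. -309.] [ 657. -310.]
170 324 382 [ 594. -320.] [ 657. -320.]
180 323 380 [ 593. -330.] [ 655. -331.]
190 322 379 [ 593. -341.] [ 655. -342.]
200 322 378 [ 593. -352.] [ 655. -353.]
210 321 376 [ 592. -364.] [ 653. -364.]
220 320 375 [ 591. -375.] [ 653. -376.]
handle 2888.0 (159, 108, 40, 133) [[158.0, 109.0], [187.0, 106.0], [200.0, 238.0], [171.0, 240.0]]
((431.4909973144531, -330.1940612792969), (152.96681213378906, 33.98715591430664), 89.7166748046875) [[414.0, -407.0], [448.0, -407.0], [449.0, -254.0], [415.0, -254.0]]
110 159 178 [ 416. -256.] [ 438. -256.]
120 160 179 [ 416. -266.] [ 438. -266.]
130 161 180 [ 416. -277.] [ 438. -277.]
140 162 184 [ 416. -288.] [ 442. -288.]
150 163 185 [ 416. -299.] [ 442. -299.]
160 165 186 [ 417. -310.] [ 442. -310.]
170 166 188 [ 417. -321.] [ 443. -322.]
180 165 191 [ 415. -333.] [ 446. -333.]
190 167 192 [ 416. -345.] [ 446. -345.]
200 168 194 [ 416. -357.] [ 447. -357.]
210 170 195 [ 417. -369.] [ 448. -369.]
220 171 196 [ 417. -381.] [ 448. -382.]
230 172 197 [ 417. -394.] [ 448. -394.]
240 174 175 [ 418. -407.] [ 421. -407.]
```

Call:
carry_out([
  {"translation": [0.009, 0.0375, 0], "yaw": 1.0, "fingers": 0},
  {"translation": [0.009, 0.0375, 0], "yaw": 0.9, "fingers": 0},
  {"translation": [0, 0, 0.03], "yaw": 0, "fingers": 0},
  {"translation": [0, 0, 0.04], "yaw": 0, "fingers": 0},
  {"translation": [0, 0, 0.04], "yaw": 0, "fingers": 0},
  {"translation": [0, 0, 0.02], "yaw": 0, "fingers": 0},
  {"translation": [0, 0, 0], "yaw": 0, "fingers": 0},
  {"translation": [0, 0, 0], "yaw": 0, "fingers": 0},
])

```text
time_s: 4.15
tcp_pos: [0.6256, -0.3143, 0.0921]
eef_rot: [-0.001, 0.718, 0.696, -0.0]
wrist_force: [0.6, -0.9, 0.5]
opening: 0.0867
finger_force: 0.0
```

Call:
carry_out([
  {"translation": [-0.009, -0.0015, 0], "yaw": 0.5, "fingers": 0},
  {"translation": [0, 0, 0.025], "yaw": 0, "fingers": 0},
  {"translation": [0, 0, 0.025], "yaw": 0, "fingers": 0},
  {"translation": [0, 0, 0.018], "yaw": 0, "fingers": 0},
  {"translation": [0, 0, 0.01], "yaw": 0, "fingers": 0},
  {"translation": [0, 0, 0], "yaw": 0, "fingers": 1},
  {"translation": [0, 0, 0], "yaw": 0, "fingers": 1},
  {"translation": [0, 0, 0], "yaw": 0, "fingers": 1},
])

```text
time_s: 4.82
tcp_pos: [0.625, -0.3253, 0.0168]
eef_rot: [0.001, 0.722, 0.692, 0.001]
wrist_force: [0.6, -0.5, 1.3]
opening: 0.0743
finger_force: 0.0
```

Call:
carry_out([
  {"translation": [0, 0, 0], "yaw": 0, "fingers": 1},
  {"translation": [0, 0, 0], "yaw": 0, "fingers": 1},
  {"translation": [0, 0, 0], "yaw": 0, "fingers": 1},
  {"translation": [0, 0, 0], "yaw": 0, "fingers": 1},
  {"translation": [0, 0, 0], "yaw": 0, "fingers": 1},
  {"translation": [0, 0, 0], "yaw": 0, "fingers": 1},
  {"translation": [0, 0, 0], "yaw": 0, "fingers": 1},
  {"translation": [0, 0, 0], "yaw": 0, "fingers": 1},
])

```text
time_s: 5.48
tcp_pos: [0.6248, -0.3249, 0.016]
eef_rot: [0.001, 0.722, 0.692, 0.0]
wrist_force: [-0.5, -0.0, 6.5]
opening: 0.062
finger_force: 30.0
```

Call:
carry_out([
  {"translation": [0, 0, -0.01], "yaw": 0, "fingers": 1},
  {"translation": [0, 0, -0.02], "yaw": 0, "fingers": 1},
  {"translation": [0, 0, -0.03], "yaw": 0, "fingers": 1},
  {"translation": [0, 0, -0.035], "yaw": 0, "fingers": 1},
  {"translation": [0, 0, -0.035], "yaw": 0, "fingers": 1},
  {"translation": [0, 0, -0.03], "yaw": 0, "fingers": 1},
  {"translation": [0, 0, -0.02], "yaw": 0, "fingers": 1},
  {"translation": [0.01, 0, -0.005], "yaw": 0, "fingers": 1},
])

```text
time_s: 6.15
tcp_pos: [0.6243, -0.3174, 0.2043]
eef_rot: [0.003, 0.723, 0.691, 0.0]
wrist_force: [-0.1, -1.8, -1.5]
opening: 0.0623
finger_force: 30.0
```

Call:
carry_out([
  {"translation": [0.025, 0.0012, 0], "yaw": 0.4, "fingers": 1},
  {"translation": [0.035, 0.0012, 0], "yaw": 0.4, "fingers": 1},
  {"translation": [0.04, 0.0012, 0], "yaw": 0.4, "fingers": 1},
  {"translation": [0.04, 0.0012, 0], "yaw": 0.4, "fingers": 1},
  {"translation": [0.04, 0.0012, 0], "yaw": 0.4, "fingers": 1},
  {"translation": [0.04, 0.0012, 0], "yaw": 0.4, "fingers": 1},
  {"translation": [0.04, 0.0012, 0], "yaw": 0.4, "fingers": 1},
  {"translation": [0.04, 0.0012, 0], "yaw": 0.4, "fingers": 1},
])

```text
time_s: 6.82
tcp_pos: [0.6533, -0.0128, 0.1984]
eef_rot: [-0.001, 0.741, 0.672, -0.0]
wrist_force: [1.4, -0.5, -1.6]
opening: 0.0616
finger_force: 30.0
```

Call:
carry_out([
  {"translation": [0.035, 0.0012, 0], "yaw": 0.4, "fingers": 1},
  {"translation": [0.025, 0.0012, 0], "yaw": 0.3, "fingers": 1},
  {"translation": [0.01, 0, 0], "yaw": 0, "fingers": 1},
  {"translation": [0, 0, 0], "yaw": 0, "fingers": 1},
  {"translation": [0, 0, 0], "yaw": 0, "fingers": 1},
  {"translation": [0, 0, 0], "yaw": 0, "fingers": 1},
  {"translation": [0, 0, 0], "yaw": 0, "fingers": 1},
  {"translation": [0, 0, 0], "yaw": 0, "fingers": 1},
])

```text
time_s: 7.48
tcp_pos: [0.6637, 0.0517, 0.1996]
eef_rot: [0.0, 0.746, 0.666, -0.0]
wrist_force: [0.4, -0.1, -2.0]
opening: 0.0619
finger_force: 30.0
```

Run:
```python
from h import *
d=grab("wrist"); np.savez("w2.npz",**d); s=robot.sense(); print(s["tcp_pos"],s["eef_rot"],s["wrist_force"],s["opening"])
t=grab("top");np.savez("t2.npz",**t)
w=d["color"]; a=cv2.resize(t["color"][130:250,160:340],(560,373),interpolation=cv2.INTER_CUBIC)
save("w2.png",np.vstack([cv2.resize(w,(300,225)),np.zeros((1,300,3),np.uint8)])); 
c=np.zeros((600,560,3),np.uint8); c[:373]=a; c[373:598,:300]=cv2.resize(w,(300,225)); save("w2.png",c)
# hinge/cover in wrist view
print(proj(d,(.694,.276,.128)),proj(d,(.591,.288,.130)))
```

```text
[0.66377891 0.05210137 0.19965109] [5.95728496e-05 7.45622496e-01 6.66368583e-01 3.07569341e-05] [ 0.55994574 -0.28019124 -2.95031126] 0.061793246052475936
(np.float64(287.69543581624765), np.float64(-148.92030544401743)) (np.float64(111.99486589866856), np.float64(-152.2121524023689))
```

View pics/w2.png

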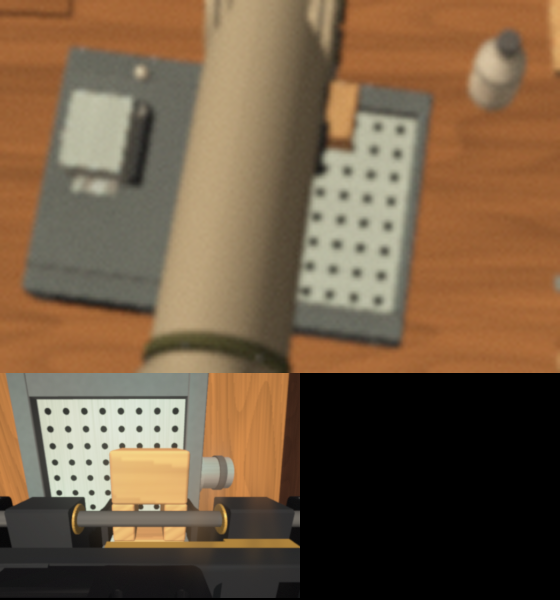

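Run:
```python
from h import *
d=dict(np.load("w2.npz")); d={k:(v if v.ndim else float(v)) for k,v in d.items()}
hsv=cv2.cvtColor(d["color"],cv2.COLOR_RGB2HSV)
g=((hsv[...,2]>170)&(hsv[...,1]<60)).astype(np.uint8)
T=np.array([.603,.060]);a=-.112;R=np.array([[np.cos(a),-np.sin(a)],[np.sin(a),np.cos(a)]])
for q in[(-.12,.13),(.12,.13),(0,.13),(.12,.06),(-.12,.06)]: print(q,np.round(proj(d,[*(T+R@q),.062])))
for v in(60,80,100,120):
    xs=np.where(g[v])[0]; print(v,xs[0],xs[-1],[(R.T@(ray(d,x,v,.062)[:2]-T)).round(4) for x in(xs[0],xs[-1])])
for u in(120,200,300):
    ys=np.where(g[:,u])[0]; print(u,ys[0],(R.T@(ray(d,u,ys[0],.062)[:2]-T)).round(4))
```

```text
(-0.12, 0.13) [72. 51.]
(0.12, 0.13) [347.  51.]
(0, 0.13) [209.  51.]
(0.12, 0.06) [343. 133.]
(-0.12, 0.06) [ 84. 133.]
60 71 344 [array([-0.1219,  0.1229]), array([0.1181, 0.1225])]
80 74 344 [array([-0.1219,  0.1064]), array([0.1189, 0.1061])]
100 77 342 [array([-0.1219,  0.0895]), array([0.1179, 0.0891])]
120 80 342 [array([-0.1219,  0.072 ]), array([0.1188, 0.0717])]
120 50 [-0.0778  0.1308]
200 49 [-0.0079  0.1315]
300 49 [0.0793 0.1314]
```

Call:
carry_out([
  {"translation": [0.001, -0.011, 0.01], "yaw": 0, "fingers": 1},
  {"translation": [0, 0, 0.03], "yaw": 0, "fingers": 1},
  {"translation": [0, 0, 0.03], "yaw": 0, "fingers": 1},
  {"translation": [0, 0, 0.025], "yaw": 0, "fingers": 1},
  {"translation": [0, 0, 0.015], "yaw": 0, "fingers": 1},
  {"translation": [0, 0, 0.006], "yaw": 0, "fingers": 1},
  {"translation": [0, 0, 0.003], "yaw": 0, "fingers": 1},
  {"translation": [0, 0, 0], "yaw": 0, "fingers": 1},
])

```text
time_s: 8.25
tcp_pos: [0.6533, 0.0555, 0.0809]
eef_rot: [0.0, 0.745, 0.667, 0.0]
wrist_force: [-0.5, -0.2, -1.8]
opening: 0.0616
finger_force: 30.0
```

Call:
carry_out([
  {"translation": [0, 0, 0.002], "yaw": 0, "fingers": 1},
  {"translation": [0, 0, 0], "yaw": 0, "fingers": 1},
  {"translation": [0, 0, 0], "yaw": 0, "fingers": 1},
  {"translation": [0, 0, 0], "yaw": 0, "fingers": 1},
  {"translation": [0, 0, 0], "yaw": 0, "fingers": 1},
  {"translation": [0, 0, 0], "yaw": 0, "fingers": 1},
  {"translation": [0, 0, 0], "yaw": 0, "fingers": 1},
  {"translation": [0, 0, 0], "yaw": 0, "fingers": 1},
])

```text
time_s: 8.92
tcp_pos: [0.6531, 0.0558, 0.0786]
eef_rot: [-0.0, 0.745, 0.667, 0.0]
wrist_force: [-0.3, -0.5, -2.5]
opening: 0.0618
finger_force: 30.0
```

Call:
carry_out([
  {"translation": [0, 0, 0.001], "yaw": 0, "fingers": 1},
  {"translation": [0, 0, 0.001], "yaw": 0, "fingers": 1},
  {"translation": [0, 0, 0], "yaw": 0, "fingers": 1},
  {"translation": [0, 0, 0], "yaw": 0, "fingers": 1},
  {"translation": [0, 0, 0], "yaw": 0, "fingers": 1},
  {"translation": [0, 0, 0], "yaw": 0, "fingers": 1},
  {"translation": [0, 0, 0], "yaw": 0, "fingers": 1},
  {"translation": [0, 0, 0], "yaw": 0, "fingers": 1},
])

```text
time_s: 9.58
tcp_pos: [0.6531, 0.0558, 0.0779]
eef_rot: [-0.0, 0.745, 0.667, 0.0]
wrist_force: [-6.4, 0.2, 11.2]
opening: 0.0617
finger_force: 30.0
```

Call:
carry_out([
  {"translation": [0, 0, 0], "yaw": 0, "fingers": 0.12},
  {"translation": [0, 0, 0], "yaw": 0, "fingers": 0.12},
  {"translation": [0, 0, 0], "yaw": 0, "fingers": 0.12},
  {"translation": [0, 0, 0], "yaw": 0, "fingers": 0.12},
  {"translation": [0, 0, 0], "yaw": 0, "fingers": 0.12},
  {"translation": [0, 0, -0.01], "yaw": 0, "fingers": 0.12},
  {"translation": [0, 0, -0.03], "yaw": 0, "fingers": 0.12},
  {"translation": [0, 0, -0.04], "yaw": 0, "fingers": 0.12},
])

```text
time_s: 10.25
tcp_pos: [0.6512, 0.0557, 0.1553]
eef_rot: [-0.001, 0.745, 0.667, -0.002]
wrist_force: [-0.2, 0.3, 0.3]
opening: 0.0763
finger_force: 0.0
```

Call:
carry_out([
  {"translation": [0, 0, -0.04], "yaw": 0, "fingers": 0.2},
  {"translation": [-0.02, -0.008, -0.02], "yaw": 0, "fingers": 0.2},
  {"translation": [-0.0375, -0.015, 0], "yaw": 0, "fingers": 0.2},
  {"translation": [-0.0375, -0.015, 0], "yaw": 0, "fingers": 0.2},
  {"translation": [-0.0375, -0.015, 0], "yaw": 0, "fingers": 0.2},
  {"translation": [-0.0375, -0.015, 0], "yaw": 0, "fingers": 0.2},
  {"translation": [-0.0375, -0.015, 0], "yaw": 0, "fingers": 0.2},
  {"translation": [-0.0375, -0.015, 0], "yaw": 0, "fingers": 0.2},
])

```text
time_s: 10.92
tcp_pos: [0.5275, -0.1786, 0.2173]
eef_rot: [0.0, 0.745, 0.667, 0.001]
wrist_force: [0.9, -0.6, 0.7]
opening: 0.0695
finger_force: 0.0
```

Call:
carry_out([
  {"translation": [-0.0375, -0.015, 0], "yaw": 0, "fingers": 0.2},
  {"translation": [-0.0375, -0.015, 0], "yaw": 0, "fingers": 0.2},
  {"translation": [-0.0375, -0.016, 0], "yaw": 0, "fingers": 0.2},
  {"translation": [-0.0375, -0.016, 0], "yaw": 0, "fingers": 0.2},
  {"translation": [-0.03, -0.012, 0], "yaw": 0, "fingers": 0.2},
  {"translation": [0, 0, 0], "yaw": -6.1, "fingers": 0.2},
  {"translation": [0, 0, 0], "yaw": 0, "fingers": 0.2},
  {"translation": [0, 0, 0], "yaw": 0, "fingers": 0.2},
])

```text
time_s: 11.58
tcp_pos: [0.4356, -0.3475, 0.2169]
eef_rot: [0.0, 0.709, 0.705, 0.0]
wrist_force: [0.3, -0.1, -0.1]
opening: 0.0697
finger_force: 0.0
```

Call:
carry_out([
  {"translation": [-0.0065, -0.004, 0.02], "yaw": 0, "fingers": 0.2},
  {"translation": [0, 0, 0.035], "yaw": 0, "fingers": 0.2},
  {"translation": [0, 0, 0.04], "yaw": 0, "fingers": 0.2},
  {"translation": [0, 0, 0.04], "yaw": 0, "fingers": 0.2},
  {"translation": [0, 0, 0.035], "yaw": 0, "fingers": 0.2},
  {"translation": [0, 0, 0.02], "yaw": 0, "fingers": 0.2},
  {"translation": [0, 0, 0], "yaw": 0, "fingers": 0.2},
  {"translation": [0, 0, 0], "yaw": 0, "fingers": 0.2},
])

```text
time_s: 12.25
tcp_pos: [0.4318, -0.3531, 0.0264]
eef_rot: [-0.001, 0.708, 0.706, -0.0]
wrist_force: [0.5, -0.2, 0.1]
opening: 0.0696
finger_force: 0.0
```

Call:
carry_out([
  {"translation": [0, 0, 0.012], "yaw": 0, "fingers": 0.2},
  {"translation": [0, 0, 0.007], "yaw": 0, "fingers": 0.2},
  {"translation": [0, 0, 0], "yaw": 0, "fingers": 1},
  {"translation": [0, 0, 0], "yaw": 0, "fingers": 1},
  {"translation": [0, 0, 0], "yaw": 0, "fingers": 1},
  {"translation": [0, 0, 0], "yaw": 0, "fingers": 1},
  {"translation": [0, 0, 0], "yaw": 0, "fingers": 1},
  {"translation": [0, 0, 0], "yaw": 0, "fingers": 1},
])

```text
time_s: 12.92
tcp_pos: [0.4315, -0.3543, 0.0078]
eef_rot: [0.0, 0.708, 0.706, 0.0]
wrist_force: [0.2, -0.2, -1.1]
opening: 0.0376
finger_force: 0.0
```

Call:
carry_out([
  {"translation": [0, 0, 0], "yaw": 0, "fingers": 1},
  {"translation": [0, 0, 0], "yaw": 0, "fingers": 1},
  {"translation": [0, 0, 0], "yaw": 0, "fingers": 1},
  {"translation": [0, 0, 0], "yaw": 0, "fingers": 1},
  {"translation": [0, 0, 0], "yaw": 0, "fingers": 1},
  {"translation": [0, 0, 0], "yaw": 0, "fingers": 1},
  {"translation": [0, 0, 0], "yaw": 0, "fingers": 1},
  {"translation": [0, 0, 0], "yaw": 0, "fingers": 1},
])

```text
time_s: 13.58
tcp_pos: [0.4315, -0.3543, 0.0077]
eef_rot: [0.0, 0.708, 0.706, 0.0]
wrist_force: [-1.1, 1.2, 5.1]
opening: 0.0338
finger_force: 29.4
```

Call:
carry_out([
  {"translation": [0, 0, -0.01], "yaw": 0, "fingers": 1},
  {"translation": [0, 0, -0.02], "yaw": 0, "fingers": 1},
  {"translation": [0, 0, -0.035], "yaw": 0, "fingers": 1},
  {"translation": [0, 0, -0.035], "yaw": 0, "fingers": 1},
  {"translation": [0, 0, -0.04], "yaw": 0, "fingers": 1},
  {"translation": [0, 0, -0.035], "yaw": 0, "fingers": 1},
  {"translation": [0, 0, -0.02], "yaw": 0, "fingers": 1},
  {"translation": [0.016, 0.004, 0], "yaw": 0, "fingers": 1},
])

```text
time_s: 14.25
tcp_pos: [0.4352, -0.3424, 0.2076]
eef_rot: [0.003, 0.71, 0.704, 0.001]
wrist_force: [0.2, -0.7, -0.9]
opening: 0.034
finger_force: 29.4
```

Call:
carry_out([
  {"translation": [0.03, 0.008, 0], "yaw": 0, "fingers": 1},
  {"translation": [0.038, 0.01, 0], "yaw": 0, "fingers": 1},
  {"translation": [0.038, 0.01, 0], "yaw": 0, "fingers": 1},
  {"translation": [0.038, 0.01, 0], "yaw": 0, "fingers": 1},
  {"translation": [0.038, 0.01, 0], "yaw": 0, "fingers": 1},
  {"translation": [0.038, 0.01, 0], "yaw": 0, "fingers": 1},
  {"translation": [0.038, 0.01, 0], "yaw": 0, "fingers": 1},
  {"translation": [0.038, 0.01, 0], "yaw": 0, "fingers": 1},
])

```text
time_s: 14.92
tcp_pos: [0.5143, -0.0408, 0.203]
eef_rot: [-0.0, 0.709, 0.706, 0.0]
wrist_force: [0.0, -0.6, -1.1]
opening: 0.0339
finger_force: 29.4
```

Call:
carry_out([
  {"translation": [0.038, 0.01, 0], "yaw": 0, "fingers": 1},
  {"translation": [0.038, 0.01, 0], "yaw": 0, "fingers": 1},
  {"translation": [0.028, 0.006, 0], "yaw": 2, "fingers": 1},
  {"translation": [0, 0, 0], "yaw": 2.2, "fingers": 1},
  {"translation": [0, 0, 0], "yaw": 2, "fingers": 1},
  {"translation": [0, 0, 0], "yaw": 0, "fingers": 1},
  {"translation": [0, 0, 0], "yaw": 0, "fingers": 1},
  {"translation": [0, 0, 0], "yaw": 0, "fingers": 1},
])

```text
time_s: 15.58
tcp_pos: [0.5407, 0.0608, 0.2027]
eef_rot: [-0.0, 0.745, 0.667, 0.0]
wrist_force: [0.6, 0.2, -1.0]
opening: 0.0341
finger_force: 29.4
```

Run:
```python
from h import *
d=grab("wrist"); np.savez("w3.npz",**d); s=robot.sense(); print(s["tcp_pos"],s["eef_rot"],s["wrist_force"],s["opening"]); save("w3.png",d["color"])
```

```text
[0.54076923 0.06088007 0.20267095] [-5.20183094e-05  7.45480236e-01  6.66527726e-01  7.77943401e-05] [-0.09874313 -0.08742794 -1.55248167] 0.033964240348402945
```

View pics/w3.png

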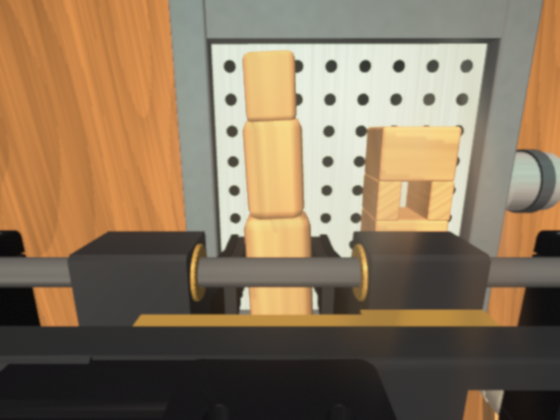

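The head lies flat on the grille at (410,175), and the handle is held level over the left part of the well at (275,180) with a clear gap. Lowering it now.

Call:
carry_out([
  {"translation": [0, 0, 0.015], "yaw": 0, "fingers": 1},
  {"translation": [0, 0, 0.03], "yaw": 0, "fingers": 1},
  {"translation": [0, 0, 0.035], "yaw": 0, "fingers": 1},
  {"translation": [0, 0, 0.025], "yaw": 0, "fingers": 1},
  {"translation": [0, 0, 0.016], "yaw": 0, "fingers": 1},
  {"translation": [0, 0, 0.008], "yaw": 0, "fingers": 1},
  {"translation": [0, 0, 0], "yaw": 0, "fingers": 1},
  {"translation": [0, 0, 0], "yaw": 0, "fingers": 1},
])

```text
time_s: 16.3
tcp_pos: [0.5413, 0.0612, 0.0742]
eef_rot: [0.0, 0.746, 0.666, 0.0]
wrist_force: [0.4, -0.3, -0.6]
opening: 0.0337
finger_force: 29.4
```

Call:
carry_out([
  {"translation": [0, 0, 0.001], "yaw": 0, "fingers": 1},
  {"translation": [0, 0, 0.001], "yaw": 0, "fingers": 1},
  {"translation": [0, 0, 0.001], "yaw": 0, "fingers": 1},
  {"translation": [0, 0, 0.001], "yaw": 0, "fingers": 1},
  {"translation": [0, 0, 0], "yaw": 0, "fingers": 1},
  {"translation": [0, 0, 0], "yaw": 0, "fingers": 1},
  {"translation": [0, 0, 0], "yaw": 0, "fingers": 1},
  {"translation": [0, 0, 0], "yaw": 0, "fingers": 1},
])

```text
time_s: 16.97
tcp_pos: [0.541, 0.0615, 0.0697]
eef_rot: [0.0, 0.745, 0.667, 0.0]
wrist_force: [0.0, 0.7, 0.4]
opening: 0.0342
finger_force: 29.4
```

Call:
carry_out([
  {"translation": [0, 0, 0.001], "yaw": 0, "fingers": 1},
  {"translation": [0, 0, 0], "yaw": 0, "fingers": 1},
  {"translation": [0, 0, 0], "yaw": 0, "fingers": 0.42},
  {"translation": [0, 0, 0], "yaw": 0, "fingers": 0.42},
  {"translation": [0, 0, 0], "yaw": 0, "fingers": 0.42},
  {"translation": [0, 0, 0], "yaw": 0, "fingers": 0.42},
  {"translation": [0, 0, 0], "yaw": 0, "fingers": 0.42},
  {"translation": [0, 0, -0.01], "yaw": 0, "fingers": 0.42},
])

```text
time_s: 17.63
tcp_pos: [0.5397, 0.0612, 0.0773]
eef_rot: [-0.001, 0.745, 0.667, -0.001]
wrist_force: [-0.3, 0.1, 0.4]
opening: 0.0504
finger_force: 0.0
```

Call:
carry_out([
  {"translation": [0, 0, -0.03], "yaw": 0, "fingers": 0.42},
  {"translation": [0, 0, -0.04], "yaw": 0, "fingers": 0.42},
  {"translation": [0, 0, -0.04], "yaw": 0, "fingers": 0.42},
  {"translation": [0, 0, -0.04], "yaw": 0, "fingers": 0.42},
  {"translation": [0, 0, -0.04], "yaw": 0, "fingers": 0.42},
  {"translation": [0, 0, -0.04], "yaw": 0, "fingers": 1},
  {"translation": [0.02, 0.01, -0.02], "yaw": 0, "fingers": 1},
  {"translation": [0.03, 0.015, 0], "yaw": 0, "fingers": 1},
])

```text
time_s: 18.3
tcp_pos: [0.573, 0.1056, 0.336]
eef_rot: [0.001, 0.747, 0.665, 0.005]
wrist_force: [0.9, -0.3, 0.8]
opening: 0.038
finger_force: 0.0
```

Call:
carry_out([
  {"translation": [0.03, 0.015, 0], "yaw": 0, "fingers": 1},
  {"translation": [0.03, 0.015, 0], "yaw": 0, "fingers": 1},
  {"translation": [0.025, 0.01, 0], "yaw": 0, "fingers": 1},
  {"translation": [0, 0, 0], "yaw": 0, "fingers": 1},
  {"translation": [0, 0, 0], "yaw": 0, "fingers": 1},
  {"translation": [0, 0, 0], "yaw": 0, "fingers": 1},
  {"translation": [0, 0, 0], "yaw": 0, "fingers": 1},
  {"translation": [0, 0, 0], "yaw": 0, "fingers": 1},
])

```text
time_s: 18.97
tcp_pos: [0.6204, 0.1871, 0.3293]
eef_rot: [0.0, 0.746, 0.666, 0.0]
wrist_force: [1.2, 0.2, 0.5]
opening: 0.0006
finger_force: 0.0
```

Run:
```python
from h import *
d=grab("wrist"); np.savez("w4.npz",**d); s=robot.sense(); print(s["tcp_pos"],s["eef_rot"],s["joint_pos"],s["opening"])
t=grab("scene"); c=np.zeros((600,800,3),np.uint8); c[:420,:560]=d["color"]; c[420:600,:480]=cv2.resize(t["color"][150:285,210:420],(480,309))[:180]
c[100:400,560:]=cv2.resize(t["color"][155:285,300:404],(240,300)); save("w4.png",c)
print([np.round(proj(d,p)) for p in[(.694,.276,.128),(.591,.288,.130)]])
```

```text
[0.62035967 0.18729209 0.32926478] [-6.89464171e-05  7.45932010e-01  6.66021934e-01  4.63218332e-04] [-0.82639982  0.40240743  0.67309107  1.24017975 -0.24724024  1.57912964
 -0.30882753] 0.0005124622435482896
[array([337.,  99.]), array([242.,  99.])]
```

View pics/w4.png

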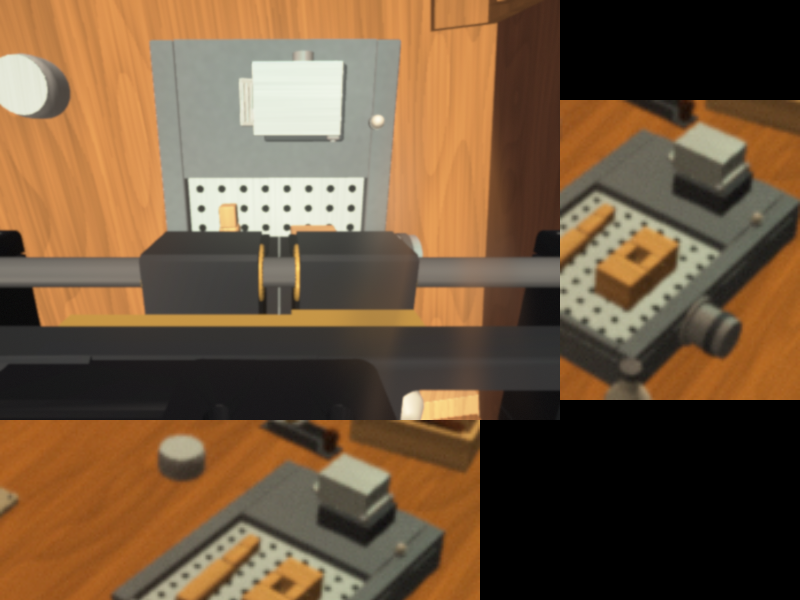

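Both parts lie flat in the well. The cover's top is at px (252–343, 61–135) and the lip at (240–254, 78–126). I'll measure the switch from this view.

Run:
```python
from h import *
d=dict(np.load("w4.npz")); d={k:(v if v.ndim else float(v)) for k,v in d.items()}
hsv=cv2.cvtColor(d["color"],cv2.COLOR_RGB2HSV)
g=((hsv[...,2]>140)&(hsv[...,1]<60)).astype(np.uint8); m=np.zeros_like(g); m[45:150,225:355]=g[45:150,225:355]
T=np.array([.603,.060]);a=-.112;R=np.array([[np.cos(a),-np.sin(a)],[np.sin(a),np.cos(a)]])
tr=lambda u,v,z:(R.T@(ray(d,u,v,z)[:2]-T)*1000).round(1)
for v in(70,85,95,105,115,125): 
    xs=np.where(m[v])[0]; print(v,xs[0],xs[-1],"lip",tr(xs[0],v,.132),"near/far top",tr(253.5,v,.172),tr(xs[-1]+1,v,.172))
for u in(246,270,300,330):
    ys=np.where(m[:,u])[0]; print(u,ys[0],ys[-1],tr(u,ys[0],.172),tr(u,ys[-1]+1,.172),tr(u,ys[0],.13),tr(u,ys[-1]+1,.13))
```

```text
70 225 354 lip [-54.3 254.1] near/far top [-21.  247.5] [ 74.7 247.3]
85 225 354 lip [-54.9 239.2] near/far top [-21.3 234.2] [ 75.4 234. ]
95 225 354 lip [-55.4 229. ] near/far top [-21.5 225.2] [ 76. 225.]
105 225 354 lip [-55.8 218.7] near/far top [-21.7 216. ] [ 76.5 215.8]
115 225 354 lip [-56.3 208.3] near/far top [-21.9 206.7] [ 77.  206.5]
125 225 354 lip [-56.8 197.7] near/far top [-22.1 197.3] [ 77.6 197.1]
246 45 149 [-27.5 269. ] [-30.2 173.1] [-31.5 278.8] [-34.5 170.2]
270 45 149 [ -5.3 269. ] [ -6.1 173. ] [ -6.4 278.7] [ -7.3 170.2]
300 45 149 [ 22.5 268.9] [ 23.9 173. ] [ 25.1 278.6] [ 26.7 170.1]
330 45 149 [ 50.3 268.8] [ 53.9 172.9] [ 56.5 278.6] [ 60.6 170. ]
```

Measured in the tray frame, the lip's front edge is at x=-0.040 and the hinge at x=+0.064, both at y=0.222. The difference of 0.104 matches the given size. Next I stand in front of the lip and turn the tool by -90°.

Call:
carry_out([
  {"translation": [0.031, -0.026, 0], "yaw": 0, "fingers": 1},
  {"translation": [0.031, -0.026, 0], "yaw": 0, "fingers": 1},
  {"translation": [0.031, -0.026, 0], "yaw": 0, "fingers": 1},
  {"translation": [0, 0, 0], "yaw": -7, "fingers": 1},
  {"translation": [0, 0, 0], "yaw": -7, "fingers": 1},
  {"translation": [0, 0, 0], "yaw": -7, "fingers": 1},
  {"translation": [0, 0, 0], "yaw": -7, "fingers": 1},
  {"translation": [0, 0, 0], "yaw": -7, "fingers": 1},
])

```text
time_s: 19.73
tcp_pos: [0.5533, 0.2891, 0.3289]
eef_rot: [-0.0, 0.508, 0.861, 0.0]
wrist_force: [-0.5, -0.7, 0.1]
opening: 0.0004
finger_force: 0.0
```

Call:
carry_out([
  {"translation": [0, 0, 0], "yaw": -7, "fingers": 1},
  {"translation": [0, 0, 0], "yaw": -7, "fingers": 1},
  {"translation": [0, 0, 0], "yaw": -7, "fingers": 1},
  {"translation": [0, 0, 0], "yaw": -7, "fingers": 1},
  {"translation": [0, 0, 0], "yaw": -7, "fingers": 1},
  {"translation": [0, 0, 0], "yaw": -7, "fingers": 1},
  {"translation": [0, 0, 0], "yaw": -7, "fingers": 1},
  {"translation": [0, 0, 0], "yaw": -6, "fingers": 1},
])

```text
time_s: 20.4
tcp_pos: [0.5534, 0.2889, 0.3289]
eef_rot: [0.0, 0.053, 0.999, 0.0]
wrist_force: [0.4, -0.4, -1.1]
opening: 0.0002
finger_force: 0.0
```

Call:
carry_out([
  {"translation": [0, 0, 0.03], "yaw": 0, "fingers": 1},
  {"translation": [0, 0, 0.03], "yaw": 0, "fingers": 1},
  {"translation": [0, 0, 0.03], "yaw": 0, "fingers": 1},
  {"translation": [0, 0, 0.02], "yaw": 0, "fingers": 1},
  {"translation": [0, 0, 0], "yaw": 0, "fingers": 1},
  {"translation": [0, 0, 0], "yaw": 0, "fingers": 1},
  {"translation": [0, 0, 0], "yaw": 0, "fingers": 1},
  {"translation": [0, 0, 0], "yaw": 0, "fingers": 1},
])

```text
time_s: 21.07
tcp_pos: [0.5543, 0.2897, 0.2208]
eef_rot: [0.001, 0.056, 0.998, 0.001]
wrist_force: [-0.7, 0.0, 0.4]
opening: 0.0004
finger_force: 0.0
```

```bash
cat > st.py <<'E'
from h import *
T=np.array([.603,.060]);a=-.112;R=np.array([[np.cos(a),-np.sin(a)],[np.sin(a),np.cos(a)]])
s=robot.sense(); q=s["eef_rot"]
print(s["time_s"],"tray",(R.T@(s["tcp_pos"][:2]-T)).round(4),s["tcp_pos"][2].round(4),"toolY",round(2*np.degrees(np.arctan2(q[2],q[1]))-90,2),s["joint_pos"].round(2),s["wrist_force"].round(1))
E
python3 st.py
```

```text
21.0667 tray [-0.0741  0.2228] 0.2208 toolY 83.58 [-0.86  0.34  0.39  1.49 -0.13  1.34  1.  ] [-0.7  0.   0.4]
```

Call:
carry_out([
  {"translation": [0, 0, 0.035], "yaw": 0, "fingers": 1},
  {"translation": [0, 0, 0.035], "yaw": 0, "fingers": 1},
  {"translation": [0, 0, 0.025], "yaw": 0, "fingers": 1},
  {"translation": [0, 0, 0.013], "yaw": 0, "fingers": 1},
  {"translation": [-0.009, 0, 0], "yaw": 0, "fingers": 1},
  {"translation": [-0.009, 0, 0], "yaw": 0, "fingers": 1},
  {"translation": [0, 0, 0], "yaw": 0, "fingers": 1},
  {"translation": [0, 0, 0], "yaw": 0, "fingers": 1},
])

```text
time_s: 21.73
tcp_pos: [0.5733, 0.2873, 0.1127]
eef_rot: [0.002, 0.057, 0.998, 0.001]
wrist_force: [-0.1, 0.5, 0.3]
opening: 0.0006
finger_force: 0.0
```

Call:
carry_out([
  {"translation": [-0.002, 0, 0], "yaw": 0, "fingers": 1},
  {"translation": [-0.002, 0, 0], "yaw": 0, "fingers": 1},
  {"translation": [-0.002, 0, 0], "yaw": 0, "fingers": 1},
  {"translation": [0, 0, 0], "yaw": 0, "fingers": 1},
  {"translation": [0, 0, 0], "yaw": 0, "fingers": 1},
  {"translation": [0, 0, 0], "yaw": 0, "fingers": 1},
  {"translation": [0, 0, 0], "yaw": 0, "fingers": 1},
  {"translation": [0, 0, 0], "yaw": 0, "fingers": 1},
])

```text
time_s: 22.4
tcp_pos: [0.5772, 0.2869, 0.1106]
eef_rot: [0.0, 0.056, 0.998, 0.0]
wrist_force: [-0.5, 0.6, 0.6]
opening: 0.0003
finger_force: 0.6
```

```bash
python3 st.py
```

```text
22.4 tray [-0.051   0.2226] 0.1106 toolY 83.6 [-0.82  0.47  0.38  1.56 -0.18  1.15  1.06] [-0.5  0.6  0.6]
```

Call:
carry_out([
  {"translation": [-0.002, 0, 0], "yaw": 0, "fingers": 1},
  {"translation": [-0.001, 0, 0], "yaw": 0, "fingers": 1},
  {"translation": [0, 0, 0], "yaw": 0, "fingers": 1},
  {"translation": [0, 0, 0], "yaw": 0, "fingers": 1},
  {"translation": [0, 0, 0], "yaw": 0, "fingers": 1},
  {"translation": [0, 0, 0], "yaw": 0, "fingers": 1},
  {"translation": [0, 0, 0], "yaw": 0, "fingers": 1},
  {"translation": [0, 0, 0], "yaw": 0, "fingers": 1},
])

```text
time_s: 23.07
tcp_pos: [0.5778, 0.2869, 0.11]
eef_rot: [-0.002, 0.055, 0.998, -0.0]
wrist_force: [-11.5, -0.8, 4.5]
opening: 0.0005
finger_force: 5.6
```

```bash
python3 st.py
```

```text
23.0667 tray [-0.0504  0.2227] 0.11 toolY 83.66 [-0.81  0.47  0.37  1.55 -0.19  1.16  1.06] [-11.5  -0.8   4.5]
```

Call:
carry_out([
  {"translation": [0, 0, -0.004], "yaw": 0, "fingers": 1},
  {"translation": [-0.0005, 0, -0.006], "yaw": 0, "fingers": 1},
  {"translation": [-0.001, 0, -0.006], "yaw": 0, "fingers": 1},
  {"translation": [-0.0012, 0, -0.006], "yaw": 0, "fingers": 1},
  {"translation": [-0.0016, 0, -0.006], "yaw": 0, "fingers": 1},
  {"translation": [-0.002, 0, -0.006], "yaw": 0, "fingers": 1},
  {"translation": [-0.0024, 0, -0.006], "yaw": 0, "fingers": 1},
  {"translation": [0, 0, 0], "yaw": 0, "fingers": 1},
])

```text
time_s: 23.73
tcp_pos: [0.5871, 0.2859, 0.151]
eef_rot: [-0.002, 0.055, 0.998, -0.0]
wrist_force: [-11.2, -0.6, 3.5]
opening: 0.0006
finger_force: 6.2
```

```bash
python3 st.py
python3 - <<'E'
from h import *
t=grab("scene"); d=grab("wrist"); c=np.zeros((420,790,3),np.uint8); c[:,:400]=cv2.resize(t["color"][130:240,310:415],(400,420)); c[:290,400:]=cv2.resize(d["color"],(390,290)); save("w5.png",c)
E
```

```text
23.7333 tray [-0.0411  0.2227] 0.151 toolY 83.64 [-0.81  0.45  0.38  1.49 -0.18  1.24  1.06] [-11.2  -0.6   3.5]
```

View pics/w5.png

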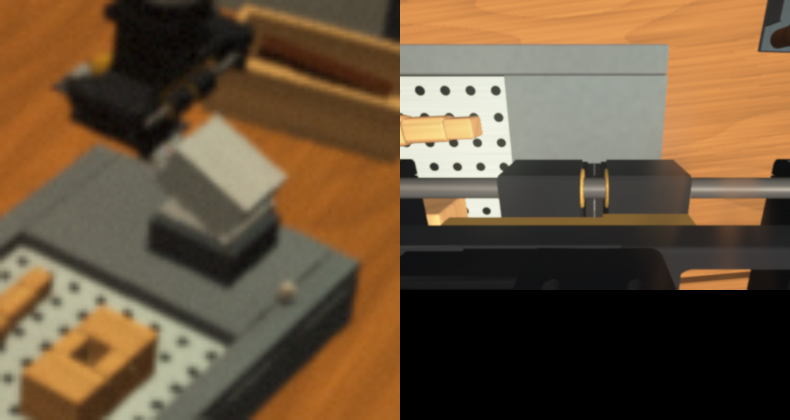

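The scene crop shows the cover held about 0.42 rad open on the finger at (200,170), and the parts are undisturbed. Following the arc further.

Call:
carry_out([
  {"translation": [-0.0036, 0, -0.007], "yaw": 0, "fingers": 1},
  {"translation": [-0.0038, 0, -0.006], "yaw": 0, "fingers": 1},
  {"translation": [-0.0042, 0, -0.006], "yaw": 0, "fingers": 1},
  {"translation": [-0.0042, 0, -0.005], "yaw": 0, "fingers": 1},
  {"translation": [-0.006, 0, -0.003], "yaw": 0, "fingers": 1},
  {"translation": [-0.006, 0, -0.003], "yaw": 0, "fingers": 1},
  {"translation": [-0.006, 0, -0.002], "yaw": 0, "fingers": 1},
  {"translation": [-0.006, 0, -0.002], "yaw": 0, "fingers": 1},
])

```text
time_s: 24.5
tcp_pos: [0.628, 0.2816, 0.185]
eef_rot: [-0.001, 0.055, 0.998, 0.0]
wrist_force: [-3.6, 1.1, 2.4]
opening: 0.0005
finger_force: 2.0
```

```bash
python3 st.py
```

```text
24.5 tray [1.00e-04 2.23e-01] 0.185 toolY 83.64 [-0.76  0.51  0.4   1.34 -0.2   1.33  1.1 ] [-3.6  1.1  2.4]
```

Call:
carry_out([
  {"translation": [0, 0, 0.006], "yaw": 0, "fingers": 1},
  {"translation": [0, 0, 0.006], "yaw": 0, "fingers": 1},
  {"translation": [0, 0, 0.006], "yaw": 0, "fingers": 1},
  {"translation": [0.006, 0, 0], "yaw": 0, "fingers": 1},
  {"translation": [0.008, 0, 0], "yaw": 0, "fingers": 1},
  {"translation": [0.006, 0, 0.004], "yaw": 0, "fingers": 1},
  {"translation": [0.005, 0, 0.005], "yaw": 0, "fingers": 1},
  {"translation": [0.003, 0, 0.005], "yaw": 0, "fingers": 1},
])

```text
time_s: 25.17
tcp_pos: [0.5991, 0.2845, 0.1524]
eef_rot: [-0.001, 0.056, 0.998, 0.0]
wrist_force: [-10.2, -1.3, 6.0]
opening: 0.0004
finger_force: 4.8
```

```bash
python3 st.py
python3 - <<'E'
from h import *
t=grab("scene"); c=cv2.resize(t["color"][130:240,310:415],(573,600),interpolation=cv2.INTER_CUBIC); save("w6.png",c)
E
```

```text
25.1667 tray [-0.0289  0.2227] 0.1524 toolY 83.63 [-0.79  0.47  0.39  1.46 -0.18  1.25  1.07] [-10.2  -1.3   6. ]
```

View pics/w6.png

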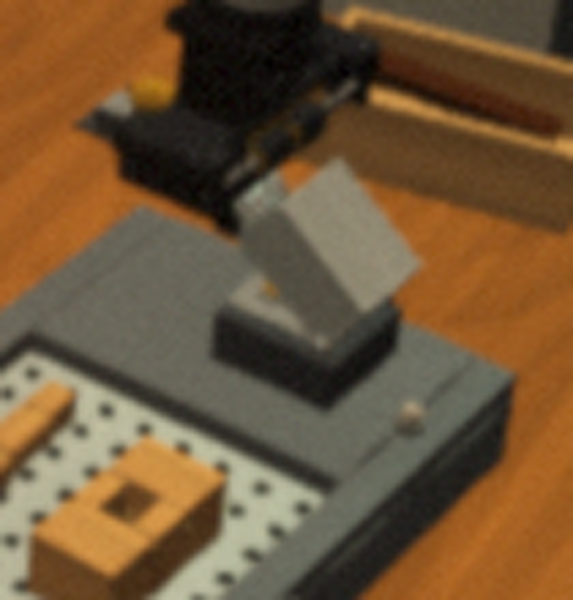

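The cover rests on the finger at about 0.7 rad (lip near (260,200)) with the tool still in front of the toggle. Pushing +x in stages now.

Call:
carry_out([
  {"translation": [-0.004, 0, 0], "yaw": 0, "fingers": 1},
  {"translation": [-0.004, 0, 0], "yaw": 0, "fingers": 1},
  {"translation": [-0.004, 0, 0], "yaw": 0, "fingers": 1},
  {"translation": [-0.004, 0, 0], "yaw": 0, "fingers": 1},
  {"translation": [0, 0, 0], "yaw": 0, "fingers": 1},
  {"translation": [0, 0, 0], "yaw": 0, "fingers": 1},
  {"translation": [0, 0, 0], "yaw": 0, "fingers": 1},
  {"translation": [0, 0, 0], "yaw": 0, "fingers": 1},
])

```text
time_s: 25.88
tcp_pos: [0.6155, 0.2834, 0.1526]
eef_rot: [-0.0, 0.055, 0.998, 0.001]
wrist_force: [-5.9, 1.3, 4.1]
opening: 0.0003
finger_force: 2.7
```

```bash
python3 st.py
```

```text
25.8833 tray [-0.0126  0.2234] 0.1526 toolY 83.66 [-0.77  0.51  0.39  1.41 -0.2   1.26  1.09] [-5.9  1.3  4.1]
```

Call:
carry_out([
  {"translation": [-0.004, 0, 0], "yaw": 0, "fingers": 1},
  {"translation": [-0.004, 0, 0], "yaw": 0, "fingers": 1},
  {"translation": [-0.004, 0, 0], "yaw": 0, "fingers": 1},
  {"translation": [-0.004, 0, 0], "yaw": 0, "fingers": 1},
  {"translation": [-0.002, 0, 0], "yaw": 0, "fingers": 1},
  {"translation": [0, 0, 0], "yaw": 0, "fingers": 1},
  {"translation": [0, 0, 0], "yaw": 0, "fingers": 1},
  {"translation": [0, 0, 0], "yaw": 0, "fingers": 1},
])

```text
time_s: 26.55
tcp_pos: [0.6338, 0.2814, 0.1554]
eef_rot: [0.0, 0.055, 0.998, 0.001]
wrist_force: [-13.2, -1.6, 19.2]
opening: 0.0007
finger_force: 13.2
```

```bash
python3 st.py
```

```text
26.55 tray [0.0059 0.2235] 0.1554 toolY 83.65 [-0.75  0.54  0.39  1.36 -0.21  1.28  1.11] [-13.2  -1.6  19.2]
```

Call:
carry_out([
  {"translation": [-0.002, 0, 0], "yaw": 0, "fingers": 1},
  {"translation": [-0.002, 0, 0], "yaw": 0, "fingers": 1},
  {"translation": [0, 0, 0], "yaw": 0, "fingers": 1},
  {"translation": [0, 0, 0], "yaw": 0, "fingers": 1},
  {"translation": [0, 0, 0], "yaw": 0, "fingers": 1},
  {"translation": [0, 0, 0], "yaw": 0, "fingers": 1},
  {"translation": [0, 0, 0], "yaw": 0, "fingers": 1},
  {"translation": [0, 0, 0], "yaw": 0, "fingers": 1},
])

```text
time_s: 27.22
tcp_pos: [0.6359, 0.2813, 0.1564]
eef_rot: [-0.002, 0.055, 0.998, 0.001]
wrist_force: [-27.5, -5.1, 31.4]
opening: 0.0002
finger_force: 22.8
```

```bash
python3 st.py
```

```text
27.2167 tray [0.0079 0.2236] 0.1564 toolY 83.68 [-0.74  0.54  0.39  1.35 -0.21  1.29  1.11] [-27.5  -5.1  31.4]
```

Call:
carry_out([
  {"translation": [0.003, 0, -0.001], "yaw": 0, "fingers": 1},
  {"translation": [0.005, 0, 0], "yaw": 0, "fingers": 1},
  {"translation": [0.005, 0, 0], "yaw": 0, "fingers": 1},
  {"translation": [0.005, 0, 0], "yaw": 0, "fingers": 1},
  {"translation": [0.005, 0, 0], "yaw": 0, "fingers": 1},
  {"translation": [0.005, 0, 0], "yaw": 0, "fingers": 1},
  {"translation": [0.005, 0, 0], "yaw": 0, "fingers": 1},
  {"translation": [0.003, 0, 0], "yaw": 0, "fingers": 1},
])

```text
time_s: 27.88
tcp_pos: [0.6018, 0.2841, 0.1534]
eef_rot: [-0.0, 0.056, 0.998, 0.0]
wrist_force: [-0.8, 1.1, -1.0]
opening: 0.0003
finger_force: 0.5
```

```bash
python3 st.py
python3 - <<'E'
from h import *
t=grab("scene"); b=cv2.cvtColor(cv2.imread("pics/w6.png"),cv2.COLOR_BGR2RGB)
c=cv2.resize(t["color"][130:240,310:415],(573,600),interpolation=cv2.INTER_CUBIC)
save("w7.png",np.hstack([cv2.resize(x[130:420,180:440],(400,446),interpolation=cv2.INTER_CUBIC) for x in(b,c)]))
E
```

```text
27.8833 tray [-0.0262  0.2225] 0.1534 toolY 83.61 [-0.79  0.48  0.39  1.45 -0.19  1.25  1.08] [-0.8  1.1 -1. ]
```

View pics/w7.png

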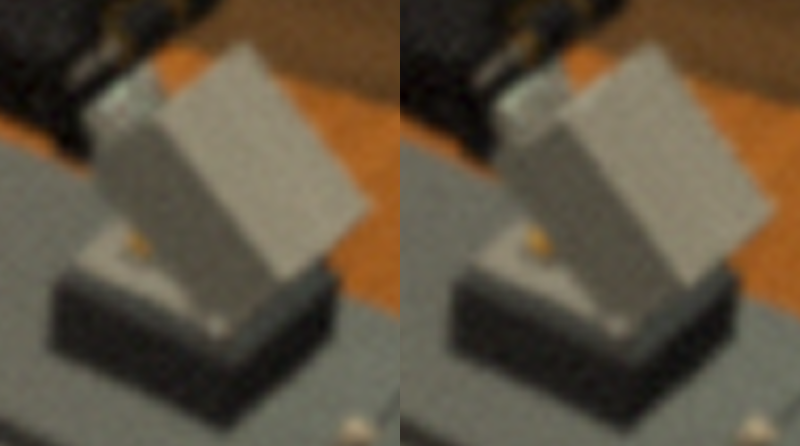

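Call:
carry_out([
  {"translation": [-0.004, 0, 0], "yaw": 0, "fingers": 1},
  {"translation": [-0.004, 0, 0], "yaw": 0, "fingers": 1},
  {"translation": [-0.004, 0, 0], "yaw": 0, "fingers": 1},
  {"translation": [-0.002, 0, 0], "yaw": 0, "fingers": 1},
  {"translation": [0, 0, 0], "yaw": 0, "fingers": 1},
  {"translation": [0, 0, 0], "yaw": 0, "fingers": 1},
  {"translation": [0, 0, 0], "yaw": 0, "fingers": 1},
  {"translation": [0, 0, 0], "yaw": 0, "fingers": 1},
])

```text
time_s: 28.6
tcp_pos: [0.6163, 0.2827, 0.1536]
eef_rot: [-0.0, 0.056, 0.998, 0.0]
wrist_force: [-3.1, 1.7, 1.6]
opening: 0.0006
finger_force: 1.6
```

Call:
carry_out([
  {"translation": [-0.004, 0, 0], "yaw": 0, "fingers": 1},
  {"translation": [-0.004, 0, 0], "yaw": 0, "fingers": 1},
  {"translation": [0, 0, 0], "yaw": 0, "fingers": 1},
  {"translation": [0, 0, 0], "yaw": 0, "fingers": 1},
  {"translation": [0, 0, 0], "yaw": 0, "fingers": 1},
  {"translation": [0, 0, 0], "yaw": 0, "fingers": 1},
  {"translation": [0, 0, 0], "yaw": 0, "fingers": 1},
  {"translation": [0, 0, 0], "yaw": 0, "fingers": 1},
])

```text
time_s: 29.27
tcp_pos: [0.6244, 0.2812, 0.1533]
eef_rot: [-0.0, 0.056, 0.998, -0.0]
wrist_force: [-0.5, 1.3, -1.1]
opening: 0.0005
finger_force: 0.6
```

```bash
python3 st.py
```

```text
29.2667 tray [-0.0035  0.2222] 0.1533 toolY 83.58 [-0.76  0.52  0.39  1.39 -0.2   1.27  1.1 ] [-0.5  1.3 -1.1]
```

Call:
carry_out([
  {"translation": [0, 0, -0.002], "yaw": 0, "fingers": 1},
  {"translation": [-0.004, 0, 0], "yaw": 0, "fingers": 1},
  {"translation": [-0.003, 0, 0], "yaw": 0, "fingers": 1},
  {"translation": [0, 0, 0], "yaw": 0, "fingers": 1},
  {"translation": [0, 0, 0], "yaw": 0, "fingers": 1},
  {"translation": [0, 0, 0], "yaw": 0, "fingers": 1},
  {"translation": [0, 0, 0], "yaw": 0, "fingers": 1},
  {"translation": [0, 0, 0], "yaw": 0, "fingers": 1},
])

```text
time_s: 29.93
tcp_pos: [0.6313, 0.2807, 0.1555]
eef_rot: [-0.0, 0.056, 0.998, 0.0]
wrist_force: [-1.7, 0.1, 2.0]
opening: 0.0003
finger_force: 1.1
```

Call:
carry_out([
  {"translation": [-0.003, 0, 0], "yaw": 0, "fingers": 1},
  {"translation": [-0.002, 0, 0], "yaw": 0, "fingers": 1},
  {"translation": [0, 0, 0], "yaw": 0, "fingers": 1},
  {"translation": [0, 0, 0], "yaw": 0, "fingers": 1},
  {"translation": [0, 0, 0], "yaw": 0, "fingers": 1},
  {"translation": [0, 0, 0], "yaw": 0, "fingers": 1},
  {"translation": [0, 0, 0], "yaw": 0, "fingers": 1},
  {"translation": [0, 0, 0], "yaw": 0, "fingers": 1},
])

```text
time_s: 30.6
tcp_pos: [0.6353, 0.2805, 0.1565]
eef_rot: [-0.001, 0.056, 0.998, 0.0]
wrist_force: [-11.8, -1.3, 11.2]
opening: 0.0005
finger_force: 8.8
```

```bash
python3 st.py
```

```text
30.6 tray [0.0075 0.2227] 0.1565 toolY 83.62 [-0.75  0.54  0.39  1.35 -0.21  1.29  1.11] [-11.8  -1.3  11.2]
```

Call:
carry_out([
  {"translation": [-0.002, 0, -0.001], "yaw": 0, "fingers": 1},
  {"translation": [-0.002, 0, 0], "yaw": 0, "fingers": 1},
  {"translation": [0, 0, 0], "yaw": 0, "fingers": 1},
  {"translation": [0, 0, 0], "yaw": 0, "fingers": 1},
  {"translation": [0, 0, 0], "yaw": 0, "fingers": 1},
  {"translation": [0, 0, 0], "yaw": 0, "fingers": 1},
  {"translation": [0, 0, 0], "yaw": 0, "fingers": 1},
  {"translation": [0, 0, 0], "yaw": 0, "fingers": 1},
])

```text
time_s: 31.27
tcp_pos: [0.6405, 0.28, 0.1586]
eef_rot: [0.0, 0.056, 0.998, 0.001]
wrist_force: [-8.9, -0.9, 14.4]
opening: 0.0004
finger_force: 11.4
```

```bash
python3 st.py
```

```text
31.2667 tray [0.0127 0.2228] 0.1586 toolY 83.61 [-0.74  0.55  0.39  1.34 -0.21  1.29  1.12] [-8.9 -0.9 14.4]
```

Call:
carry_out([
  {"translation": [0, 0, -0.004], "yaw": 0, "fingers": 1},
  {"translation": [0, 0, -0.004], "yaw": 0, "fingers": 1},
  {"translation": [0, 0, -0.003], "yaw": 0, "fingers": 1},
  {"translation": [0.006, 0, 0], "yaw": 0, "fingers": 1},
  {"translation": [0.008, 0, 0], "yaw": 0, "fingers": 1},
  {"translation": [0.008, 0, 0], "yaw": 0, "fingers": 1},
  {"translation": [0.008, 0, 0], "yaw": 0, "fingers": 1},
  {"translation": [0.008, 0, 0], "yaw": 0, "fingers": 1},
])

```text
time_s: 31.93
tcp_pos: [0.6014, 0.2841, 0.1674]
eef_rot: [-0.0, 0.056, 0.998, 0.0]
wrist_force: [-0.7, -0.2, 0.3]
opening: 0.0006
finger_force: 0.3
```

Call:
carry_out([
  {"translation": [0.008, 0, 0], "yaw": 0, "fingers": 1},
  {"translation": [0.008, 0, 0], "yaw": 0, "fingers": 1},
  {"translation": [0.008, 0, 0], "yaw": 0, "fingers": 1},
  {"translation": [0.008, 0, 0], "yaw": 0, "fingers": 1},
  {"translation": [0.01, 0, 0], "yaw": 0, "fingers": 1},
  {"translation": [0.02, 0, 0], "yaw": 0, "fingers": 1},
  {"translation": [0.02, 0, 0], "yaw": 0, "fingers": 1},
  {"translation": [0, 0, 0], "yaw": 0, "fingers": 1},
])

```text
time_s: 32.6
tcp_pos: [0.5176, 0.2945, 0.1676]
eef_rot: [-0.001, 0.055, 0.999, 0.0]
wrist_force: [0.1, -0.4, -0.4]
opening: 0.0008
finger_force: 0.0
```

Call:
carry_out([
  {"translation": [0, 0, -0.03], "yaw": 0, "fingers": 1},
  {"translation": [0, 0, -0.03], "yaw": 0, "fingers": 1},
  {"translation": [0, 0, -0.03], "yaw": 0, "fingers": 1},
  {"translation": [0.02, 0, -0.03], "yaw": 0, "fingers": 1},
  {"translation": [0, 0, 0], "yaw": 0, "fingers": 1},
  {"translation": [0, 0, 0], "yaw": 0, "fingers": 1},
  {"translation": [0, 0, 0], "yaw": 0, "fingers": 1},
  {"translation": [0, 0, 0], "yaw": 0, "fingers": 1},
])

```text
time_s: 33.27
tcp_pos: [0.501, 0.2948, 0.2863]
eef_rot: [-0.001, 0.056, 0.998, -0.001]
wrist_force: [0.3, 0.8, 0.3]
opening: 0.0009
finger_force: 0.0
```

```bash
python3 st.py
python3 - <<'E'
from h import *
t=grab("scene"); o=np.load("scene0.npz")["color"]
# compare cover area now with start (shut) picture
def D(a,b,r): y0,y1,x0,x1=r; return np.abs(a[y0:y1,x0:x1].astype(int)-b[y0:y1,x0:x1]).mean().round(1)
print("cover",D(t["color"],o,(165,205,346,386)),"deck ref",D(t["color"],o,(210,230,360,395)))
E
```

```text
33.2667 tray [-0.1276  0.222 ] 0.2863 toolY 83.57 [-0.93  0.21  0.39  1.5  -0.08  1.45  0.91] [0.3 0.8 0.3]
cover 2.9 deck ref 2.8
```

```bash
python3 -c "
from station import robot
print(robot.job_done())"
```

```text
the job is handed in; nothing more can be done
None
```

I handed the job in at about 33 s with the head and handle flat, side by side on the grille and the cover shut. The toggle was never seen on: I judged it fully over only from the push, which met a hard stop about where the "on" position should be, and the hand-in returned no verdict.

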